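# Run the popped-up cover strip back down

## Task

The six aluminium cover sections on the curved curb in front of the rotating display have popped up: starting at the end next to the steel desk base, run your fingertips lightly along the row to the other end, in one pass, raising them no more than a few centimetres on the way, so that every section is pushed down onto the curb. Do not grip or lift anything, do not turn the platform, and leave the microphone, windscreen, clip and desk base where they stand.

Things in the scene. Friction and masses are not known exactly. Their poses are not given: they have to be found in the camera images.
- unit: Round pine board, 430 mm across and 12 mm thick, fixed on the shelf. It carries a curved pine curb, the six cover sections on it, and the rotating platform. Origin: centre of the board's underside, at shelf height, on the platform's axis. The curb is an arc of radius 190 mm about this axis, on the board's -x side (towards the robot).
- top0 (a point): Centre of the top of cover section 0 (0 at the board's +y end to 5 at its -y end, centres 40 mm apart). Bare aluminium cap, 36 mm along the arc, 28 mm across; top: a 10 mm flat with a 32 degree ramp falling 8 mm to each end, so a fingertip sliding along the arc rides over and pushes it down. x axis: along the radius, y: along the arc. Moves with the section.
- cap0 (a joint): How far cover section 0 is pushed down, in m: 0 popped up (its top 51 mm above the shelf), 0.007 fully down at its stop (top 44 mm above the shelf). About 1.5 N of friction; stays where it is left, no spring.
- top1 (a point): Centre of the top of cover section 1 (0 at the board's +y end to 5 at its -y end, centres 40 mm apart). Bare aluminium cap, 36 mm along the arc, 28 mm across; top: a 10 mm flat with a 32 degree ramp falling 8 mm to each end, so a fingertip sliding along the arc rides over and pushes it down. x axis: along the radius, y: along the arc. Moves with the section.
- cap1 (a joint): How far cover section 1 is pushed down, in m: 0 popped up (its top 51 mm above the shelf), 0.007 fully down at its stop (top 44 mm above the shelf). About 1.5 N of friction; stays where it is left, no spring.
- top2 (a point): Centre of the top of cover section 2 (0 at the board's +y end to 5 at its -y end, centres 40 mm apart). Bare aluminium cap, 36 mm along the arc, 28 mm across; top: a 10 mm flat with a 32 degree ramp falling 8 mm to each end, so a fingertip sliding along the arc rides over and pushes it down. x axis: along the radius, y: along the arc. Moves with the section.
- cap2 (a joint): How far cover section 2 is pushed down, in m: 0 popped up (its top 51 mm above the shelf), 0.007 fully down at its stop (top 44 mm above the shelf). About 1.5 N of friction; stays where it is left, no spring.
- top3 (a point): Centre of the top of cover section 3 (0 at the board's +y end to 5 at its -y end, centres 40 mm apart). Bare aluminium cap, 36 mm along the arc, 28 mm across; top: a 10 mm flat with a 32 degree ramp falling 8 mm to each end, so a fingertip sliding along the arc rides over and pushes it down. x axis: along the radius, y: along the arc. Moves with the section.
- cap3 (a joint): How far cover section 3 is pushed down, in m: 0 popped up (its top 51 mm above the shelf), 0.007 fully down at its stop (top 44 mm above the shelf). About 1.5 N of friction; stays where it is left, no spring.
- top4 (a point): Centre of the top of cover section 4 (0 at the board's +y end to 5 at its -y end, centres 40 mm apart). Bare aluminium cap, 36 mm along the arc, 28 mm across; top: a 10 mm flat with a 32 degree ramp falling 8 mm to each end, so a fingertip sliding along the arc rides over and pushes it down. x axis: along the radius, y: along the arc. Moves with the section.
- cap4 (a joint): How far cover section 4 is pushed down, in m: 0 popped up (its top 51 mm above the shelf), 0.007 fully down at its stop (top 44 mm above the shelf). About 1.5 N of friction; stays where it is left, no spring.
- top5 (a point): Centre of the top of cover section 5 (0 at the board's +y end to 5 at its -y end, centres 40 mm apart). Bare aluminium cap, 36 mm along the arc, 28 mm across; top: a 10 mm flat with a 32 degree ramp falling 8 mm to each end, so a fingertip sliding along the arc rides over and pushes it down. x axis: along the radius, y: along the arc. Moves with the section.
- cap5 (a joint): How far cover section 5 is pushed down, in m: 0 popped up (its top 51 mm above the shelf), 0.007 fully down at its stop (top 44 mm above the shelf). About 1.5 N of friction; stays where it is left, no spring.
- platform_rim (a point): A point on the rim of the round wooden rotating platform (190 mm across, top 34 mm above the shelf, brass knob 32 mm wide and up to 66 mm above the shelf at its centre), 90 mm from its axis, at top height. It turns with the platform.
- platform (a joint): Angle of the rotating platform, rad, counter-clockwise from above; starts anywhere. Turns against light friction when pushed.
- mic_mid (a point): Middle (76 mm up from its foot) of the matte green dynamic microphone, 152 mm tall, 50 mm across the head, standing loose on the platform.
- windscreen_mid (a point): Middle (30 mm up from its foot) of the chrome ball windscreen, 52 mm across, 60 mm tall, standing loose on the platform.
- base_mid (a point): Middle (24 mm up) of the steel desk base, a loose round foot 110 mm across with a 16 mm stud, 47 mm tall, standing on the shelf off one end of the row; the row is worked from this end.
- clip_mid (a point): Middle (22 mm up) of the squat black plastic mic clip, loose, 50 x 38 x 44 mm, standing on the shelf off the other end of the row.
There are look-alikes about, which are no part of the job. What is shaped like the part that bears base_mid but orange is not meant.

How it is judged:
On the way, in this order (a step that is already met when the one before it is completed fails the run):
1. the end section next to the steel desk base is pushed down first (((y of base_mid in the frame of unit above 0 m and value of joint cap0 above 0.0045 m) or (not (y of base_mid in the frame of unit above 0 m) and value of joint cap5 above 0.0045 m))), for 0.05 s.
2. then the two middle sections are down (value of joint each of cap2, cap3 above 0.0045 m), for 0.05 s.
3. then the section at the far end is down (((y of base_mid in the frame of unit above 0 m and value of joint cap5 above 0.0045 m) or (not (y of base_mid in the frame of unit above 0 m) and value of joint cap0 above 0.0045 m))), for 0.05 s.
At the end, for the whole second after the job is handed in: All six sections are at least 4.5 mm of their 7 mm down; microphone, windscreen, clip, desk base and platform rim are within 15 mm of where they were (all of step 2 and value of joint each of cap0, cap1, cap4, cap5 above 0.0045 m and distance of each of mic_mid, windscreen_mid, clip_mid, base_mid, platform_rim from where it was at the start of the episode below 0.015 m); the robot touches nothing.
It fails at once if the microphone, windscreen, clip or desk base is shifted, tipped or lifted by more than 15 mm (distance of any of mic_mid, windscreen_mid, clip_mid, base_mid from where it was at the start of the episode above 0.015 m).
It fails at once if the platform is turned by more than 15 mm at its rim (distance of platform_rim from where it was at the start of the episode above 0.015 m).
It fails at once if the strip is pressed with more than 40 N (contact force between the fingers and unit above 40 N).
It fails at once if the fingertips are raised about 50 mm or more above the strip (grasp point over 125 mm above the shelf) after the first section is down and before the last is (((y of base_mid in the frame of unit above 0 m and value of joint cap0 above 0.0045 m) or (not (y of base_mid in the frame of unit above 0 m) and value of joint cap5 above 0.0045 m)) and not ((y of base_mid in the frame of unit above 0 m and value of joint cap5 above 0.0045 m) or (not (y of base_mid in the frame of unit above 0 m) and value of joint cap0 above 0.0045 m)) and height (world z) of the grasp point above 0.125 m).
It also fails if it takes over 42 s, if anything falls off the work surface, if the arm or the gripper's body presses on something with over 40 N, if the wrist force passes 120 N, or if a joint passes its speed limit or range.

## Robot

A 6-joint arm with a two-finger parallel gripper is mounted at the origin on the work surface. World frame = base frame: x ahead of the robot, y to its left, z up, the work surface at z = 0. Lengths are in m, angles in rad, forces in N, time in s.
With the tool pointing down it reaches from about 0.275 to 0.85 m from the base axis. Payload 5.2 kg.
Tool frame: the origin (TCP) lies at the very end of the fingers, on their centre line; the grasp point (between the pads) lies 19 mm behind it; z points along the fingers, y is the line along which they close (so a half turn about z gives the same grasp; the last joint's range is limited). The gripper opens to 85 mm and grips with 20 to 120 N. Pads are 22 mm wide; open, the fingers measure 114 mm over their backs; the gripper's body (76 mm by 85 mm) begins 54 mm behind the grasp point. The pads swing forward as they close: fully open they stand 13 mm farther back than shut.
Start: joints at [-1.313, 0.259, 1.535, -0, 1.348, -0.203], TCP at [0.245, -0.493, 0.231] pointing down, gripper open.
Joint ranges: [-3.14, 3.14], [-0.91, 2.08], [0.19, 2.58], [-1.22, 4.36], [0.22, 2.71], [-3.12, 3.12]. Speed limits (rad/s): [2.57, 2.57, 3.14, 3.14, 3.14, 3.14].

## Interface

Orientations are given as a rotation vector (axis times angle).
In Python, from rig import arm gives the robot as it stands.
- The arm moves only by the tool drive_tool, never from a script. Its argument "moves" is one flat list of numbers, 5 for each row, row after row: the closure, from 0 (fully open) to 1 (shut), then the shift along the tool's x, y, z in units of 0.8 m (1.0 is 0.8 m), then the turn about the tool's z in units of pi rad (1.0 is pi rad). In form: [gripper, tx, ty, tz, spin, gripper, tx, ty, tz, spin, ...]. A call has 1 to 8 rows; each row is the pose to reach, as a shift and turn from the pose commanded when the call began, along the tool's axes at that moment, turning the shorter way round; what a row does not reach only later rows make up. A row lasts 1/10 s, in which the tool goes at most 50 mm and 8.59 degrees, less where a joint would pass 70% of its speed; a pose out of reach is approached as far as the arm can. A call with a number of a shift or a turn outside -1 to 1 is refused whole. A call with a gripper value outside its range is refused whole. The fingers move at their own pace and stop on an object; the grip force is fixed at half the most. Time passes only in rows, so rows that repeat a pose let the fingers close. It gives the time, the measured TCP pose, the force, the opening and the grip force at its end, in the units of the state.
- arm.sense(): the state, without advancing time (a new reading comes with each control period).
- arm.snapshot(name): name is "scene" or "top"; returns a dict with "img" (384x512x3 uint8, red, green, blue), "fx", "fy", "cx", "cy" (pixels), "k1" (the pictures are not rectified: a ray, as slopes to the right and down, at radius r is drawn at 1 + k1 r^2 times it, then the intrinsics apply), "eye" and "rotation" of the camera in the world. Camera axes: x right, y up, looking along -z (the intrinsics and any distortion apply to the point x, -y, -z); pixel columns grow to the right and rows downward; lengths in m; the calibration is good to about 2 mm. A picture is of the moment at which its call begins. There is no depth.
- arm.hand_in(): hands the job in; it is judged then, once.
The state is a dict: "clock": time; "joints": joint angles; "qd": joint speeds; "joint_torque": joint torques, N m; "eef_pos": TCP position; "orientation": TCP orientation; "force": force on the tool from outside, world axes, zero at the start; "ft_torque": the same for the moment, N m; "finger_gap": finger opening in m; "gripper_force": force on a finger pad.
Only numpy, scipy, OpenCV 4.12 (cv2) and the standard library are available. Lean on these libraries where they do the work, as an engineer would, in place of code of your own. Each camera call takes 0.05 s, during which the arm holds its last target. There are 200 camera calls.

## Working session

There is one attempt and no reset: what is moved stays moved. The work goes in short steps, Python scripts to look and compute and a tool call to move; the robot and the scene stay as the last step left them, time stands still between calls to the robot, and variables do not carry over. Pictures are saved under pics/ and viewed, at most 10 in all, crops included, and the job is handed in when it is done.

Besides the shell and the picture viewer there is one more tool, called by a JSON object that holds its "api" and its "payload". drive_tool: Moves the arm, as the interface text tells. Its arguments: {"type":"object","properties":{"moves":{"type":"array"}},"required":["moves"]}

```bash
mkdir -p pics; ls
python3 - <<'E'
from rig import arm
import cv2,pickle
s=arm.sense();print(s['clock'],s['eef_pos'],s['orientation'],s['finger_gap'])
for n in('scene','top'):
    d=arm.snapshot(n);pickle.dump(d,open(n+'.pkl','wb'))
    print(n,{k:v for k,v in d.items() if k!='img'})
    cv2.imwrite(f'pics/{n}0.png',cv2.resize(d['img'][:,:,::-1],(800,600),interpolation=cv2.INTER_CUBIC))
E
```

```text
pics
0.0 [ 0.24444059 -0.49208389  0.23045334] [-3.05674565e+00 -7.17013523e-01  7.61091767e-05] 0.08545477135660122
scene {'fx': 408.39495427495496, 'fy': 408.39495427495496, 'cx': 251.91257017269777, 'cy': 193.77848026798148, 'k1': -0.040704365570528964, 'eye': array([1.28683115, 0.46592085, 0.89358404]), 'rotation': array([0.44904701, 0.81547457, 1.98152266])}
top {'fx': 423.2967676615508, 'fy': 423.2967676615508, 'cx': 251.37312367022906, 'cy': 187.40750894034912, 'k1': -0.10078891988762824, 'eye': array([0.57984791, 0.0556188 , 1.14548693]), 'rotation': array([ 0.04705389, -0.02506511, -1.54731389])}
```

View pics/scene0.png

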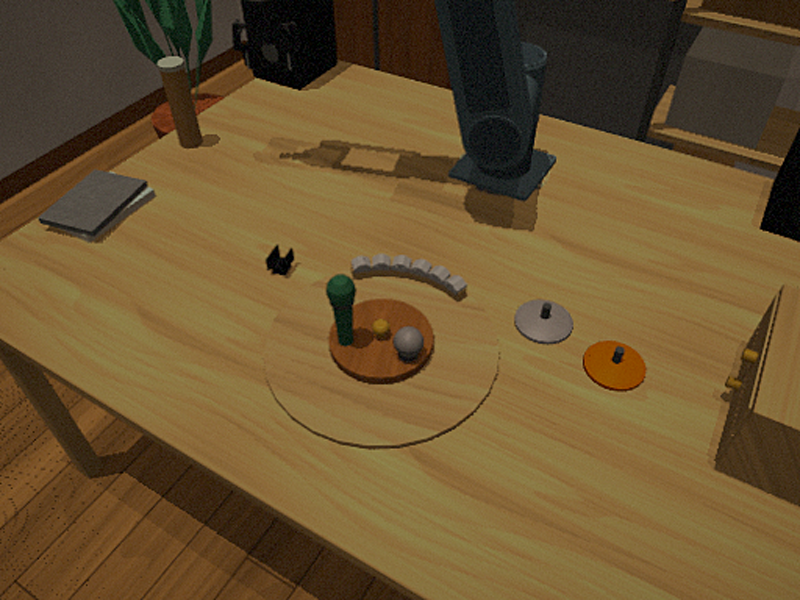

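View pics/top0.png

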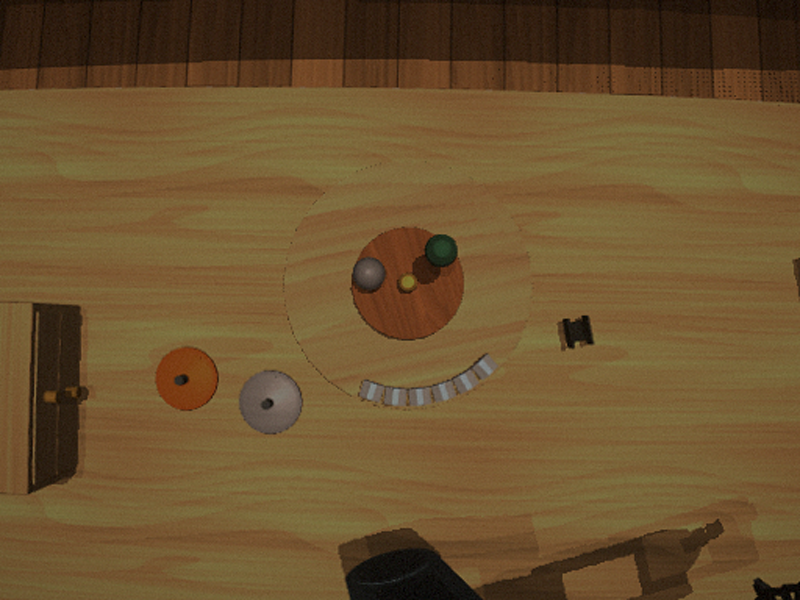

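Scene view: microphone (341,305), windscreen (408,342), steel base (544,320), orange base (614,364), clip (281,261) and the caps from (361,267) to (457,287).
Top view: the six caps run from (370,391) to (487,366). The steel base is at (270,402), off the left (+y) end, and the clip is at (577,332), off the other end.
Candidates for base_mid are the steel disc (270,402) and the orange disc (187,378, the look-alike), so I choose the steel one. Next I measure and check a crop.

```bash
cat > h.py <<'E'
import numpy as np,cv2,pickle
from scipy.spatial.transform import Rotation as R
def ray(d,u,v):
    K=np.array([[d['fx'],0,d['cx']],[0,d['fy'],d['cy']],[0,0,1]])
    p=cv2.undistortPoints(np.array([[[u,v]]],float),K,np.array([d['k1'],0,0,0]))[0,0]
    return R.from_rotvec(d['rotation']).apply([p[0],-p[1],-1])
def hit(d,u,v,z):
    r=ray(d,u,v);return d['eye']+r*(z-d['eye'][2])/r[2]
def proj(d,P):
    q=R.from_rotvec(d['rotation']).inv().apply(np.array(P)-d['eye']);x,y=q[0]/-q[2],-q[1]/-q[2]
    f=1+d['k1']*(x*x+y*y);return d['fx']*x*f+d['cx'],d['fy']*y*f+d['cy']
E
python3 - <<'E'
from h import *
d=pickle.load(open('top.pkl','rb'));s=.64
im=d['img'];hsv=cv2.cvtColor(im,cv2.COLOR_RGB2HSV)
def blobs(m,lo):
    n,l,st,c=cv2.connectedComponentsWithStats(m.astype(np.uint8));return [(c[i],st[i]) for i in range(1,n) if st[i][4]>lo]
# platform: reddish wood inside
m=np.zeros(im.shape[:2],bool);m[140:222,220:300]=True
a=(hsv[...,0]<13)&(hsv[...,1]>110)&m
pts=cv2.findContours(a.astype(np.uint8),cv2.RETR_EXTERNAL,cv2.CHAIN_APPROX_NONE)[0]
c=max(pts,key=cv2.contourArea);h=cv2.convexHull(c)
P=np.array([hit(d,*p[0],.034)[:2] for p in h])
A=np.c_[2*P,np.ones(len(P))];x=np.linalg.lstsq(A,(P**2).sum(1),rcond=None)[0];print('platform',x[:2],np.sqrt(x[2]+x[0]**2+x[1]**2))
# low saturation things
low=(hsv[...,1]<70)&(hsv[...,2]>60)
for c,st in blobs(low,15): print(c,st,hit(d,*c,.047)[:2], np.linalg.norm(hit(d,*c,.047)[:2]-x[:2]))
cr=im[210:285,130:390];cv2.imwrite('pics/crop1.png',cv2.resize(cr[:,:,::-1],None,fx=3,fy=3,interpolation=cv2.INTER_CUBIC))
for n,u,v,z in(('clip',577,332,.04),('base',270,402,.01),('stud',267,404,.047),('mic',441,250,.14),('wind',368,275,.07),('knob',407,283,.066)):print(n,hit(d,u*s,v*s,z)[:2])
e=pickle.load(open('scene.pkl','rb'));
hs=cv2.cvtColor(e['img'],cv2.COLOR_RGB2HSV)
for n,u,v,z in(('knob',381,327,.06),('stud',546,303,.047),):print(n,hit(e,u*s,v*s,z)[:2])
E
```

```text
platform [0.64870565 0.04848456] 0.09380311664918142
[235.92410714 173.57142857] [227 165  19  19 224] [0.66543632 0.11270955] 0.06636840781446436
[309.80851064 234.39716312] [302 227  16  16 141] [ 0.51203822 -0.08243255] 0.18925452185283187
[297.36619718 243.64788732] [290 236  16  16 142] [ 0.48745597 -0.05069856] 0.18931124815031564
[172.92699491 256.84295416] [ 154  238   39   39 1178] [0.44488312 0.27141262] 0.3020604938371399
[237.50344828 249.74482759] [230 243  16  14 145] [0.46804836 0.10373501] 0.1889170890937782
[283.46153846 249.81818182] [276 243  16  14 143] [ 0.47073321 -0.01508318] 0.18898424180667292
[252.52447552 253.18881119] [246 247  14  13 143] [0.46013867 0.06466923] 0.18926026066503482
[268.23239437 253.22535211] [262 248  14  12 142] [0.46102964 0.02407363] 0.18925690596182518
clip [ 0.57194913 -0.23858871]
base [0.43915274 0.27899554]
stud [0.4402527  0.27667335]
mic [ 0.69313367 -0.00179056]
wind [0.65741648 0.11238728]
knob [0.64603041 0.04848378]
knob [0.65301557 0.05091674]
stud [0.43742428 0.27705329]
```

View pics/crop1.png

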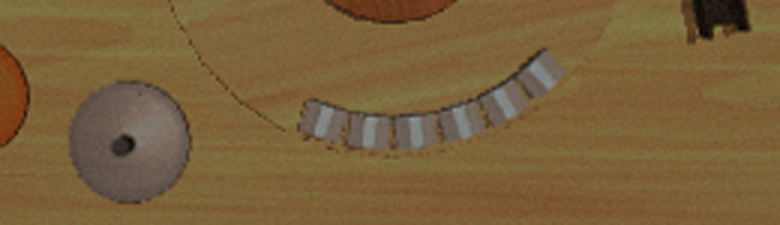

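The crop confirms it: bare steel disc with a dark stud at crop (123,145), orange disc cut off at the left edge, six caps from (324,119) to (545,70). The cap radii measure 189 mm against 190, and the spacing about 40 mm. base_mid is on the +y side, so the order is cap0 to cap5.

```bash
cat > plan.py <<'E'
import sys,numpy as np
from rig import arm
from scipy.spatial.transform import Rotation as R
C=np.array([.6487,.0485])
caps=np.array([[.46805,.10374],[.46014,.06467],[.46103,.02407],[.47073,-.01508],[.48746,-.0507],[.51204,-.08243]])
ang=np.unwrap(np.arctan2(*(caps-C).T[::-1])%(2*np.pi))
def arc(i): # i in cap units; linear fit of angle
    p=np.polyfit(range(6),ang,1);a=np.polyval(p,i);return C+.1895*np.array([np.cos(a),np.sin(a)])
def show(pts):
    s=arm.sense();r=R.from_rotvec(s['orientation'])
    print(s['clock'],np.round(s['eef_pos'],4),'F',np.round(s['force'],2),'gap',round(s['finger_gap'],4))
    for p in pts: print(np.round(p,4),np.round(r.inv().apply(np.array(p)-s['eef_pos'])/.8,4))
E
python3 - <<'E'
from plan import *
print(np.degrees(ang),np.degrees(np.diff(ang)))
show([[*arc(0),.12],[*arc(0),.075]])
E
```

```text
[162.99717133 175.09858059 187.41678937 199.65933037 211.60115746
 223.77329253] [12.10140926 12.31820878 12.24254099 11.9418271  12.17213507]
0.1 [ 0.2445 -0.4922  0.2306] F [ 0.17 -0.43 -0.19] gap 0.0855
[0.4675 0.1038 0.12  ] [ 0.5809 -0.5431  0.1393]
[0.4675 0.1038 0.075 ] [ 0.5809 -0.543   0.1955]
```

{"api": "drive_tool", "payload": {"moves": [1,0.58,-0.543,0.06,0,1,0.58,-0.543,0.06,0,1,0.58,-0.543,0.06,0,1,0.58,-0.543,0.06,0,1,0.58,-0.543,0.06,0,1,0.58,-0.543,0.06,0,1,0.58,-0.543,0.06,0,1,0.58,-0.543,0.06,0]}}

```text
clock: 0.9
eef_pos: [0.3843, -0.117, 0.201]
orientation: [3.059, 0.717, 0.0]
force: [1.0, -0.4, 0.7]
finger_gap: 0.0003
gripper_force: 0.0
```

Run:
```python
from plan import *
show([[*arc(0),.12]])
```

```text
0.9 [ 0.3843 -0.117   0.201 ] F [ 1.04 -0.41  0.73] gap 0.0003
[0.4675 0.1038 0.12  ] [ 0.2158 -0.2011  0.1013]
```

{"api": "drive_tool", "payload": {"moves": [1,0.21,-0.2,0.09,0,1,0.21,-0.2,0.09,0,1,0.21,-0.2,0.09,0,1,0.21,-0.2,0.09,0,1,0.21,-0.2,0.09,0,1,0.21,-0.2,0.09,0,1,0.21,-0.2,0.09,0,1,0.21,-0.2,0.09,0]}}

```text
clock: 1.7
eef_pos: [0.4632, 0.0983, 0.1292]
orientation: [3.058, 0.717, -0.001]
force: [0.8, -0.9, -0.4]
finger_gap: -0.0001
gripper_force: 0.0
```

Run:
```python
from plan import *
show([[*arc(0),.06],[*arc(0),.05]])
from h import *
d=arm.snapshot('top');s=arm.sense()
u,v=map(int,proj(d,s['eef_pos']));print(u,v)
e=arm.snapshot('scene');a,b=map(int,proj(e,s['eef_pos']));print(a,b)
f=lambda i,u,v:cv2.resize(i[v-60:v+60,u-66:u+66,::-1],None,fx=3,fy=3,interpolation=cv2.INTER_CUBIC)
cv2.imwrite('pics/near.png',np.hstack([f(d['img'],u,v),f(e['img'],a,b)]))
```

```text
1.7 [0.4632 0.0983 0.1292] F [ 0.82 -0.93 -0.39] gap -0.0001
[0.4675 0.1038 0.06  ] [ 0.0078 -0.0039  0.0865]
[0.4675 0.1038 0.05  ] [ 0.0078 -0.0039  0.099 ]
238 255
291 156
```

View pics/near.png

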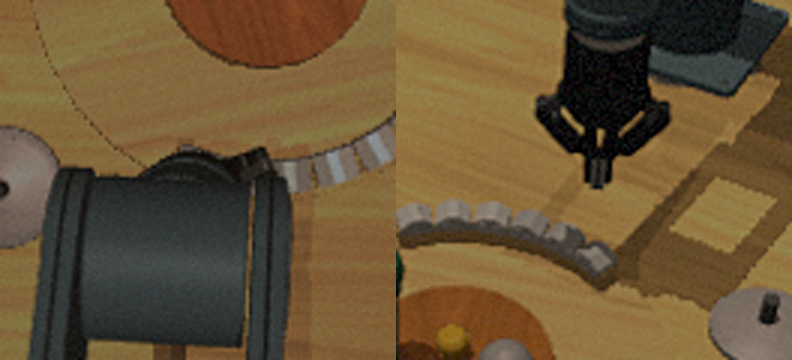

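Left, the wrist hides cap0. Right, the closed fingertips are at about (597,183), directly above and behind cap0 (598,258), which agrees with the projected TCP. The way down is clear.

{"api": "drive_tool", "payload": {"moves": [1,0.008,-0.004,0.02,0,1,0.008,-0.004,0.04,0,1,0.008,-0.004,0.06,0,1,0.008,-0.004,0.08,0,1,0.008,-0.004,0.085,0,1,0.008,-0.004,0.085,0,1,0.008,-0.004,0.085,0]}}

```text
clock: 2.5
eef_pos: [0.4685, 0.1042, 0.062]
orientation: [3.059, 0.716, 0.002]
force: [0.5, 0.9, 0.1]
finger_gap: 0.0
gripper_force: 0.0
```

Run:
```python
from plan import *
show([[*arc(0),.05],[*arc(0),.045]])
```

```text
2.5 [0.4685 0.1042 0.062 ] F [0.47 0.94 0.1 ] gap 0.0
[0.4675 0.1038 0.05  ] [-0.0013 -0.0002  0.015 ]
[0.4675 0.1038 0.045 ] [-0.0013 -0.0002  0.0213]
```

{"api": "drive_tool", "payload": {"moves": [1,-0.001,0,0.004,0,1,-0.001,0,0.008,0,1,-0.001,0,0.011,0,1,-0.001,0,0.014,0,1,-0.001,0,0.017,0,1,-0.001,0,0.019,0,1,-0.001,0,0.0205,0,1,-0.001,0,0.0205,0]}}

```text
clock: 3.3
eef_pos: [0.467, 0.1044, 0.0446]
orientation: [-3.058, -0.717, 0.0]
force: [0.4, -0.7, -0.1]
finger_gap: 0.0001
gripper_force: 0.0
```

Run:
```python
from plan import *
show([[*arc(i),.0450] for i in np.arange(0.2,1.8,.2)])
```

```text
3.3 [0.467  0.1044 0.0446] F [ 0.44 -0.73 -0.12] gap 0.0001
[0.4653 0.0961 0.045 ] [-0.0066  0.0083 -0.0005]
[0.4634 0.0883 0.045 ] [-0.013   0.0161 -0.0005]
[0.4619 0.0804 0.045 ] [-0.0191  0.0241 -0.0005]
[0.4607 0.0724 0.045 ] [-0.0249  0.0323 -0.0005]
[0.4599 0.0644 0.045 ] [-0.0303  0.0408 -0.0005]
[0.4594 0.0564 0.045 ] [-0.0353  0.0495 -0.0005]
[0.4592 0.0483 0.045 ] [-0.0399  0.0584 -0.0005]
[0.4594 0.0403 0.045 ] [-0.0442  0.0675 -0.0005]
```

{"api": "drive_tool", "payload": {"moves": [1,0,0,0.0005,0,1,0,0,0.001,0,1,0,0,0.001,0]}}

```text
clock: 3.6
eef_pos: [0.4671, 0.1044, 0.044]
orientation: [-3.059, -0.717, 0.0]
force: [-0.6, -0.6, 1.2]
finger_gap: -0.0001
gripper_force: 0.4
```

{"api": "drive_tool", "payload": {"moves": [1,-0.0066,0.0083,-0.001,0,1,-0.013,0.016,-0.001,0,1,-0.019,0.024,-0.001,0,1,-0.025,0.0325,-0.001,0,1,-0.0305,0.041,-0.001,0,1,-0.0355,0.0495,-0.001,0,1,-0.04,0.0585,-0.001,0,1,-0.044,0.0675,-0.001,0]}}

```text
clock: 4.4
eef_pos: [0.4592, 0.04, 0.0447]
orientation: [-3.058, -0.716, 0.001]
force: [-0.5, 4.1, 1.1]
finger_gap: 0.0002
gripper_force: 1.7
```

Run:
```python
from plan import *
show([[*arc(i),.0446] for i in np.arange(1.8,3.4,.2)])
```

```text
4.4 [0.4592 0.04   0.0447] F [-0.54  4.1   1.09] gap 0.0002
[0.4599 0.0323 0.0446] [-0.0035  0.009   0.0001]
[0.4608 0.0243 0.0446] [-0.007   0.0184  0.0001]
[0.462  0.0163 0.0446] [-0.0101  0.028   0.0001]
[0.4635 0.0084 0.0446] [-0.0128  0.0377  0.0001]
[0.4654 0.0006 0.0446] [-0.015   0.0475  0.0001]
[ 0.4676 -0.0071  0.0446] [-0.0168  0.0573  0.0001]
[ 0.4701 -0.0148  0.0446] [-0.0183  0.0673  0.0001]
[ 0.4729 -0.0223  0.0446] [-0.0192  0.0773  0.0001]
```

{"api": "drive_tool", "payload": {"moves": [1,-0.0035,0.009,0,0,1,-0.007,0.0185,0,0,1,-0.01,0.028,0,0,1,-0.013,0.0375,0,0,1,-0.015,0.0475,0,0,1,-0.017,0.0575,0,0,1,-0.0185,0.0675,0,0,1,-0.019,0.0775,0,0]}}

```text
clock: 5.2
eef_pos: [0.474, -0.0228, 0.0448]
orientation: [3.058, 0.717, 0.0]
force: [0.1, -0.1, -1.6]
finger_gap: 0.0003
gripper_force: 0.0
```

Run:
```python
from plan import *
show([[*arc(i),.0446] for i in np.arange(3.4,5.1,.2)])
```

```text
5.2 [ 0.474  -0.0228  0.0448] F [ 0.14 -0.1  -1.63] gap 0.0003
[ 0.4761 -0.0297  0.0446] [-0.0014  0.0088  0.0003]
[ 0.4796 -0.0369  0.0446] [-0.0016  0.0189  0.0003]
[ 0.4833 -0.044   0.0446] [-0.0013  0.0289  0.0003]
[ 0.4874 -0.051   0.0446] [-0.0006  0.039   0.0003]
[ 0.4918 -0.0577  0.0446] [0.0005 0.049  0.0003]
[ 0.4964 -0.0643  0.0446] [0.0021 0.0589 0.0003]
[ 0.5014 -0.0707  0.0446] [0.0041 0.0687 0.0003]
[ 0.5065 -0.0768  0.0446] [0.0065 0.0785 0.0003]
[ 0.512  -0.0827  0.0446] [0.0093 0.0882 0.0003]
```

{"api": "drive_tool", "payload": {"moves": [1,-0.0015,0.009,0,0,1,-0.0015,0.019,0,0,1,-0.0015,0.029,0,0,1,-0.0005,0.039,0,0,1,0.0005,0.049,0,0,1,0.002,0.059,0,0,1,0.004,0.0685,0,0,1,0.0065,0.0785,0,0]}}

```text
clock: 6.0
eef_pos: [0.5055, -0.0757, 0.0445]
orientation: [-3.057, -0.717, 0.003]
force: [-0.4, 1.2, 0.9]
finger_gap: 0.0002
gripper_force: 0.7
```

Run:
```python
from plan import *
show([[*arc(5),.0446],[*arc(5),.044],[*arc(5.15),.044]])
```

```text
6.0 [ 0.5055 -0.0757  0.0445] F [-0.41  1.25  0.9 ] gap 0.0002
[ 0.512  -0.0827  0.0446] [ 0.0034  0.0115 -0.0002]
[ 0.512  -0.0827  0.044 ] [0.0034 0.0115 0.0005]
[ 0.5162 -0.087   0.044 ] [0.0057 0.0187 0.0005]
```

Finish on cap5, then rise and back away toward the robot side.

{"api": "drive_tool", "payload": {"moves": [1,0.0035,0.0115,0,0,1,0.0055,0.0185,0,0,1,0.0055,0.0185,0,0,1,0.0055,0.0185,-0.03,0,1,0.0055,0.0185,-0.06,0,1,0.0055,0.0185,-0.09,0]}}

```text
clock: 6.6
eef_pos: [0.5163, -0.087, 0.1174]
orientation: [-3.058, -0.718, 0.001]
force: [0.8, -0.2, -0.3]
finger_gap: 0.0
gripper_force: 0.0
```

{"api": "drive_tool", "payload": {"moves": [1,-0.2,0.15,-0.05,0,1,-0.2,0.15,-0.05,0,1,-0.2,0.15,-0.05,0,1,-0.2,0.15,-0.05,0,1,-0.2,0.15,-0.05,0,1,-0.2,0.15,-0.05,0,1,-0.2,0.15,-0.05,0]}}

```text
clock: 7.3
eef_pos: [0.4267, -0.2647, 0.1564]
orientation: [-3.057, -0.717, 0.0]
force: [-0.2, 0.2, -0.2]
finger_gap: 0.0002
gripper_force: 0.0
```

Run:
```python
from plan import *
from h import *
show([])
o=pickle.load(open('top.pkl','rb'))['img'];d=arm.snapshot('top')['img'];e=arm.snapshot('scene')['img'];eo=pickle.load(open('scene.pkl','rb'))['img']
def lab(d):
    h=cv2.cvtColor(d,cv2.COLOR_RGB2HSV);n,l,st,c=cv2.connectedComponentsWithStats(((h[...,1]<70)&(h[...,2]>60)).astype(np.uint8))
    return [(np.round(c[i],1).tolist(),int(st[i][4])) for i in range(1,n) if st[i][4]>60]
print(lab(o));print(lab(d))
f=lambda i:cv2.resize(i[130:215,160:390,::-1],None,fx=3,fy=3,interpolation=cv2.INTER_CUBIC)
cv2.imwrite('pics/after.png',np.vstack([f(eo),f(e)]))
```

```text
7.3 [ 0.4267 -0.2647  0.1564] F [-0.16  0.16 -0.17] gap 0.0002
[([235.9, 173.6], 224), ([309.8, 234.4], 141), ([297.4, 243.6], 142), ([172.9, 256.8], 1178), ([237.5, 249.7], 145), ([283.5, 249.8], 143), ([252.5, 253.2], 143), ([268.2, 253.2], 142)]
[([235.9, 173.8], 231), ([309.6, 234.2], 139), ([297.2, 243.3], 143), ([172.9, 256.9], 1184), ([237.6, 249.5], 141), ([283.3, 249.7], 141), ([252.8, 252.9], 144), ([268.1, 253.0], 139), ([465.9, 306.0], 73)]
```

View pics/after.png

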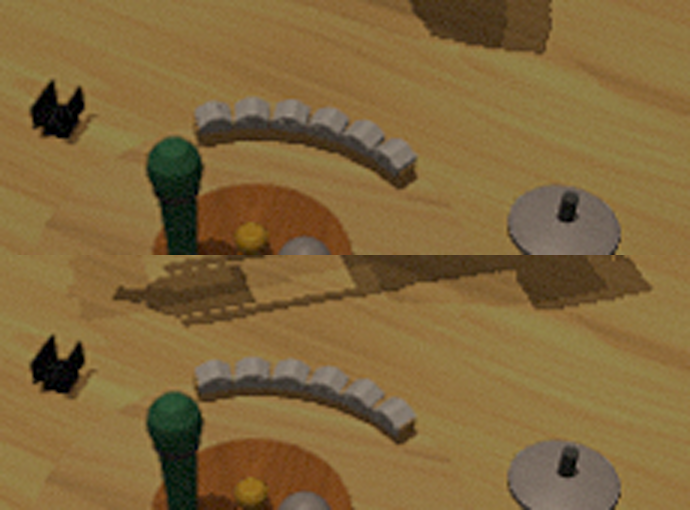

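Top row is before, bottom row is after. The caps now sit lower along the whole row, from (212,361) to (400,398). Microphone, clip and base are unmoved. Next I measure each cap's drop.

Run:
```python
from plan import *
from h import *
e=arm.snapshot('scene');o=pickle.load(open('scene.pkl','rb'))
m=lambda d:(cv2.cvtColor(d['img'],cv2.COLOR_RGB2HSV)[...,1]<85)&(d['img'].max(2)>45)
A,B=m(o),m(e)
for c in caps:
    u,v=proj(o,[*c,.049]);w=proj(o,[*c,.042]);u,v=round(u),round(v)
    top=lambda M:np.mean([np.argmax(M[v-12:v+8,k]) for k in range(u-3,u+4)])
    print('expected',round(w[1]-proj(o,[*c,.049])[1],2),'seen',round(top(B)-top(A),2))
```

```text
expected 1.69 seen 1.43
expected 1.69 seen 1.57
expected 1.68 seen 1.14
expected 1.68 seen 1.71
expected 1.68 seen 1.57
expected 1.68 seen 1.29
```

All six dropped consistently, and the tip passed over them at 44.5–44.8 mm, which means at least 6 mm down. Handing in.

```bash
python3 -c "
from rig import arm
print(arm.hand_in())"
```

```text
the job is handed in; nothing more can be done
None
```

I pressed all six sections down in one light pass from the steel desk base end to the far end, nothing else visibly moved, and handed the job in at about 7.5 s; no verdict came back.

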